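# Find the loaded drier shell by weight and clamp it

### The job

Three filter-drier shells that look alike stand on the bench, but only one has its heavy core inside. Heft them to find it, stand that one upright in the middle of the spring plate of the clamp stand, let it settle, then slide the jaw in until it holds the shell firmly against the back stop, and let go. The two empty shells must end standing upright where they stood, and nothing may be knocked over or other things on the bench shifted.

Things in the scene. Friction and masses are not known exactly. Their poses are not given: they have to be found in the camera images.
- shell_a: One of three outwardly identical filter-drier shells, standing upright: grey steel can 50 mm in diameter and 76 mm tall with two thin steel bands, and on its top a plain brass neck 22 mm in diameter from 76 to 112 mm height, by which it can be gripped from above. Origin: centre of the underside, z up. An empty shell weighs 0.25 to 0.34 kg, the one with its core inside 0.6 to 0.85 kg; nothing on the outside tells which is which.
- shell_b: One of three outwardly identical filter-drier shells, standing upright: grey steel can 50 mm in diameter and 76 mm tall with two thin steel bands, and on its top a plain brass neck 22 mm in diameter from 76 to 112 mm height, by which it can be gripped from above. Origin: centre of the underside, z up. An empty shell weighs 0.25 to 0.34 kg, the one with its core inside 0.6 to 0.85 kg; nothing on the outside tells which is which.
- shell_c: One of three outwardly identical filter-drier shells, standing upright: grey steel can 50 mm in diameter and 76 mm tall with two thin steel bands, and on its top a plain brass neck 22 mm in diameter from 76 to 112 mm height, by which it can be gripped from above. Origin: centre of the underside, z up. An empty shell weighs 0.25 to 0.34 kg, the one with its core inside 0.6 to 0.85 kg; nothing on the outside tells which is which.
- stand: Clamp stand, fixed. Dark steel base 110 mm (its x) by 220 mm (its y), 12 mm thick, centred 5 mm to -y of the origin. Origin on the bench, z up. Near the +y end an upright aluminium back stop wall, 80 mm wide, 10 mm thick, top 75 mm above the bench, faces -y with its face at y = +65 mm: a shell against it has its axis at y = +40 mm, over the centre of the spring plate (x = 0, y = +40 mm).
- plate_centre (a point): Centre of the top face of the unloaded spring plate: a round aluminium plate 60 mm in diameter, top 36 mm above the bench. x, y axes as the stand's. This point stays put when the plate sinks.
- plate (a joint): How far the spring plate has sunk, m: 0 unloaded, limit 0.019. It has a soft spring (500 N/m, after about 0.5 N): an empty shell sinks it about 4 to 6 mm, the loaded one 11 to 16 mm.
- jaw (a joint): How far the jaw has slid towards the back stop (the stand's +y), m: range 0 (fully back) to 0.055. Its flat steel face, 40 mm wide, 30 to 75 mm above the bench, stands at the stand's y = -30 mm + value; it meets a shell standing against the back stop at 0.045 and leaves room to put a shell in below about 0.035. It needs about 2 N to slide and stays where it is left. It may start far in.
- jaw_grip (a point): Grip point of the jaw's upright black handle, 100 mm above the bench: a tab 18 mm along the stand's x and 12 mm along its y, top at 118 mm, free above 70 mm on all sides except that the jaw face, 75 mm high, stands 39 mm in front (+y). It moves with the jaw; axes as the stand's.
- header: Fixed copper pipe bridge between the shells and the stand: 16 mm pipe, two uprights 240 mm apart along its x joined by a level pipe whose top is 118 mm above the bench; brass feet 34 mm wide. Origin on the bench midway between the uprights. Carry things over it.
- bottle: Bystander: closed white oil bottle, 52 mm in diameter, 135 mm tall, standing. Origin: centre of the underside.
- switchbox: Bystander: white control box 50 x 60 mm, 75 mm high, with a brass stub to 90 mm height. Origin: centre of the underside.
- spanner: Bystander: steel spanner 160 mm long lying flat. Origin: middle of its length, underside.
Mind the look-alikes: they are no part of the job. Several things have the shape of the stand; the one meant has the colours described above. Leave any red look-alike of the shell_b alone.

How it is judged:
By the outcome, as a careful person would: the job done as asked, in the order asked, and still so for the second after the job is handed in, with the robot touching nothing.
It also fails if it takes over 72 s, if anything falls off the work surface, if the arm or the gripper's body presses on something with over 40 N, if the wrist force passes 120 N, or if a joint passes its speed limit or range.

### The arm

A 6-joint arm with a two-finger parallel gripper is mounted at the origin on the work surface. World frame = base frame: x ahead of the robot, y to its left, z up, the work surface at z = 0. Lengths are in mm, angles in degrees, forces in N, time in s.
With the tool pointing down it reaches from about 300 to 750 mm from the base axis. Payload 8.5 kg.
Tool frame: the origin (TCP) lies between the finger pads; the fingertips stand 8 mm ahead of it and the grasp point (between the pads) lies 11 mm behind it; z points along the fingers, x is the direction in which the jaws open and shut, and the axes are right-handed (so a half turn about z gives the same grasp; the last joint's range is limited). The gripper opens to 85 mm and grips with 20 to 120 N. Pads are 22 mm wide; open, the fingers measure 114 mm over their backs; the gripper's body (76 mm by 85 mm) begins 54 mm behind the grasp point. The pads swing forward as they close: fully open they stand 13 mm farther back than shut.
Start: joints at [-12.336, 21.807, 74.336, -0, 83.858, -12.336], TCP at [549.982, 0.002, 239.322] pointing down, gripper open.
Joint ranges: [-178.18, 178.18], [-50.72, 133.34], [12.68, 142.11], [-81.47, 261.47], [9.98, 163.14], [-165.26, 165.26]. Speed limits (degrees/s): [136.94, 136.94, 180, 180, 180, 180].

### API

Orientations are given as a 3x3 rotation matrix whose columns are the frame's x, y, z axes.
In Python, from station import env gives the robot as it stands.
- The arm moves only by the tool apply_moves, never from a script. Its argument "motion" is one flat list of numbers, 7 for each row, row after row: the closure in counts, from 0 (fully open) to 255 (shut), then the shift along the tool's x, y, z in m, then the turn, a rotation vector about the tool's x, y, z in rad. A call has 1 to 8 rows; each row shifts and turns the pose as measured when the row begins, along the tool's axes as they then stand; what a row does not reach is not made up. A row lasts 1/10 s, in which the tool goes at most 50 mm and 8.59 degrees, less where a joint would pass 70% of its speed; a pose out of reach is approached as far as the arm can. A call with a gripper value outside its range is refused whole. The fingers move at their own pace and stop on an object; the grip force is fixed at half the most. Time passes only in rows, so rows that do not move let the fingers close. It gives the time, the measured TCP pose, the force and the opening at its end, in the units of the state.
- env.sense(): the state, without advancing time (a new reading comes with each control period).
- env.capture(name): name is "scene" or "side" or "wrist"; returns a dict with "img" (420x560x3 uint8, red, green, blue), "fovy" (degrees; the focal length in pixels is half the picture's height over the tangent of half this angle, whatever the lens; pixels are square), "cx", "cy" (the principal point, pixels), "eye" and "attitude" of the camera in the world; the wrist camera has in their place "hand_eye" (4x4, takes a point from camera to tool coordinates, whose origin is the TCP and whose axes are the tool frame's). Camera axes: x right, y down, z forward; pixel columns grow to the right and rows downward; lengths in mm; the calibration is good to about 2 mm. A picture is of the moment at which its call begins: read the wrist's pose just before it. There is no depth.
- env.close_job(): hands the job in, once; it reports no verdict.
The state is a dict: "time_s": time; "qpos": joint angles; "joint_velocities": joint speeds; "tau": joint torques, N m; "ee_pos": TCP position; "ee_rot": TCP orientation; "force": force on the tool from outside, world axes, zero at the start; "ft_torque": the same for the moment, N m; "finger_gap": opening from 0.0 (shut) to 1.0 (fully open).
Only numpy, scipy, OpenCV 4.12 (cv2) and the standard library are available. Lean on these libraries where they do the work, as an engineer would, in place of code of your own. Each camera call takes 0.05 s, during which the arm holds its last target.

## Working session

There is one attempt and no reset: what is moved stays moved. The work goes in short steps, Python scripts to look and compute and a tool call to move; the robot and the scene stay as the last step left them, time stands still between calls to the robot, and variables do not carry over. Pictures are saved under pics/ and viewed, and the job is handed in when it is done.

Besides the shell and the picture viewer there is one more tool, called after ">>>" as name(argument=value, ...), one argument or row to a line, values as JSON. apply_moves: Moves the arm, as the interface text tells. Its arguments: {"type":"object","properties":{"motion":{"type":"array"}},"required":["motion"]}

```bash
ls -la; mkdir -p pics; python3 - <<'E'
from station import env
import cv2
s=env.sense();print(s)
for n in("scene","side","wrist"):
    c=env.capture(n);cv2.imwrite(f"pics/{n}0.png",c["img"][:,:,::-1]);print(n,{k:v for k,v in c.items() if k!="img"})
E
```

```text
total 12
drwxr-xr-x  3 agent agent 4096 Dec  6 21:10 .
drwxr-xr-x 23 root  root  4096 Dec  6 21:10 ..
drwxr-xr-x  2 agent agent 4096 Dec  6 21:10 pics
{'time_s': 0.0, 'qpos': array([-1.23339506e+01,  2.18436198e+01,  7.43841433e+01, -5.82836052e-04,
        8.38579084e+01, -1.23341158e+01]), 'joint_velocities': array([ 0.00381806,  0.00021287, -0.10730695,  0.01752029, -0.08891653,
       -0.05116201]), 'tau': array([-1.00240642e-03, -4.48466885e+01, -2.31285810e+01, -2.87182611e-04,
        4.73836102e-03,  1.77242771e-05]), 'ee_pos': array([5.49727994e+02, 7.21309332e-02, 2.38690715e+02]), 'ee_rot': array([[ 9.99998930e-01,  3.75214312e-06, -1.46289632e-03],
       [ 4.20494044e-06, -9.99999952e-01,  3.09518176e-04],
       [-1.46289509e-03, -3.09523996e-04, -9.99998882e-01]]), 'force': array([-0.23171269,  0.48044091, -1.11242276]), 'ft_torque': array([ 0.05084728, -0.02617326, -0.0096598 ]), 'finger_gap': 1.0027066130223679}
scene {'fovy': 44.62099634755037, 'cx': 274.74015974733624, 'cy': 220.16230113171804, 'eye': array([1162.60936618,  191.77338573, 1065.9071732 ]), 'attitude'
[... 187 characters left out ...]
6.6918900518038, 'cy': 209.9250825758271, 'eye': array([-141.42942297, -789.33760351, 1180.48619537]), 'attitude': array([[ 0.72768841, -0.51126982,  0.45724474],
       [-0.68588671, -0.53716223,  0.49093397],
       [-0.00538512, -0.67086504, -0.74155991]])}
wrist {'fovy': 62.601431547760875, 'cx': 275.4873370381966, 'cy': 206.52843071059354, 'hand_eye': array([[ 9.99999725e-01, -5.82481583e-04, -4.58300336e-04,
         1.03930733e+00],
       [ 6.93651364e-04,  9.53353579e-01,  3.01855052e-01,
        -7.76440008e+01],
       [ 2.61097257e-04, -3.01855287e-01,  9.53353721e-01,
        -1.34239345e+02],
       [ 0.00000000e+00,  0.00000000e+00,  0.00000000e+00,
         1.00000000e+00]])}
```

View pics/scene0.png

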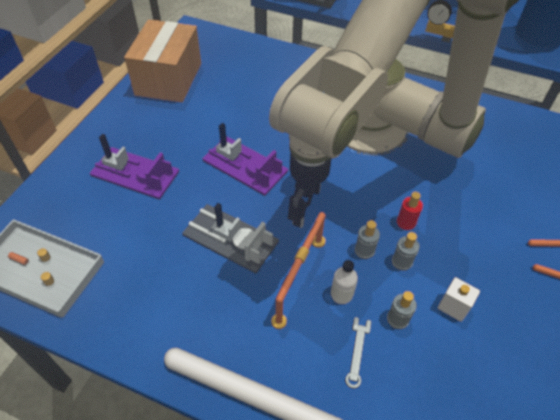

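View pics/side0.png

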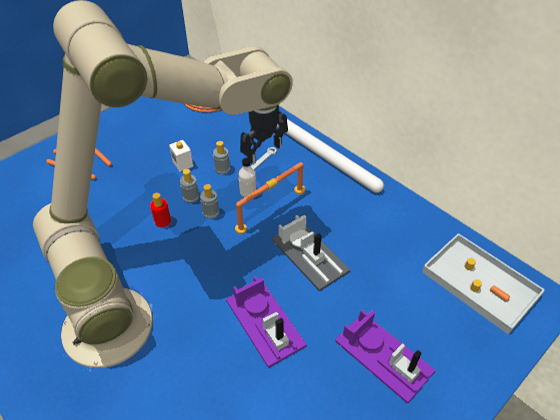

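View pics/wrist0.png

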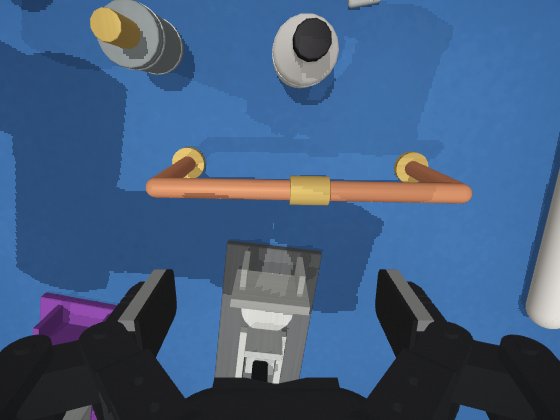

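The shells' brass necks are at scene pixels ~(370,228), (411,240) and (407,298), and the dark grey stand is at (232,237). The red shell and the purple stands are decoys. Next I segment and triangulate.

```bash
cat > h.py <<'E'
import numpy as np,cv2
from station import env
def cap(n,save=None):
    s=env.sense(); c=env.capture(n)
    f=210/np.tan(np.radians(c["fovy"]/2)); c["f"]=f
    if n=="wrist":
        T=np.eye(4);T[:3,:3]=s["ee_rot"];T[:3,3]=s["ee_pos"];M=T@c["hand_eye"]
        c["eye"]=M[:3,3];c["attitude"]=M[:3,:3]
    if save: cv2.imwrite(f"pics/{save}.png",c["img"][:,:,::-1])
    return c
def ray(c,u,v):
    d=c["attitude"]@np.array([(u-c["cx"])/c["f"],(v-c["cy"])/c["f"],1]);return d/np.linalg.norm(d)
def onz(c,u,v,z):
    d=ray(c,u,v);return c["eye"]+d*(z-c["eye"][2])/d[2]
def tri(c1,p1,c2,p2):
    A=np.zeros((3,3));b=np.zeros(3);R=[]
    for c,p in((c1,p1),(c2,p2)):
        d=ray(c,*p);P=np.eye(3)-np.outer(d,d);A+=P;b+=P@c["eye"];R.append((d,c["eye"]))
    x=np.linalg.solve(A,b)
    return x,[np.linalg.norm(np.cross(d,x-e)) for d,e in R]
def proj(c,X):
    q=c["attitude"].T@(np.asarray(X,float)-c["eye"]);return c["cx"]+c["f"]*q[0]/q[2],c["cy"]+c["f"]*q[1]/q[2]
def blobs(c,lo,hi,amin=20):
    hsv=cv2.cvtColor(c["img"],cv2.COLOR_RGB2HSV);m=cv2.inRange(hsv,lo,hi)
    n,l,st,ce=cv2.connectedComponentsWithStats(m)
    return [(tuple(ce[i].round(1)),tuple(st[i])) for i in range(1,n) if st[i][4]>=amin]
E
python3 - <<'E'
from h import *
for n in("scene","side","wrist"):
    c=cap(n);print(n)
    for b in blobs(c,(15,120,80),(28,255,255),15):print([float(x) for x in b[0]],[int(x) for x in b[1]])
    print(' black')
    for b in blobs(c,(0,0,0),(180,255,45),40):print([float(x) for x in b[0]],[int(x) for x in b[1]])
    if n!="wrist":
        x0,y0,w,h=((170,190,250,150) if n=="scene" else (170,130,200,160))
        im=cv2.resize(c["img"][y0:y0+h,x0:x0+w],None,fx=3.2 if n=="scene" else 3.75,fy=3.2 if n=="scene" else 3.75,interpolation=cv2.INTER_CUBIC)
        cv2.imwrite(f"pics/{n}z.png",im[:,:,::-1])
E
```

```text
scene
[442.2, 28.9] [428, 23, 26, 13, 182]
[415.3, 196.2] [412, 193, 7, 8, 39]
[371.0, 225.0] [368, 221, 7, 9, 49]
[410.8, 238.2] [406, 233, 10, 13, 68]
[318.3, 242.1] [313, 238, 11, 8, 58]
[302.1, 253.0] [296, 247, 12, 14, 101]
[42.0, 252.3] [38, 249, 9, 7, 43]
[45.5, 276.1] [42, 273, 8, 7, 47]
[464.2, 289.2] [461, 285, 8, 9, 52]
[406.6, 298.7] [402, 292, 11, 15, 110]
[278.7, 322.2] [273, 316, 13, 12, 90]
 black
side
[179.0, 144.8] [176, 142, 7, 7, 33]
[219.7, 147.1] [216, 142, 8, 12, 70]
[186.6, 174.8] [183, 169, 8, 13, 82]
[271.3, 182.8] [266, 179, 11, 10, 67]
[207.5, 190.6] [204, 185, 8, 13, 79]
[299.5, 189.8] [295, 186, 10, 8, 55]
[157.0, 199.2] [153, 193, 9, 13, 86]
[240.7, 229.1] [235, 224, 12, 10, 66]
[469.8, 263.7] [465, 258, 11, 12, 89]
[475.8, 285.3] [471, 280, 11, 12, 97]
 black
[262.7, 131.4] [241, 105, 47, 61, 1156]
[317.0, 243.7] [314, 234, 7, 21, 116]
[279.3, 328.5] [276, 319, 7, 21, 116]
[414.1, 361.0] [408, 351, 13, 21, 121]
wrist
[114.2, 28.1] [90, 8, 50, 41, 1419]
[190.7, 160.2] [172, 147, 33, 31, 501]
[407.3, 165.0] [394, 152, 34, 30, 512]
[309.4, 189.8] [289, 176, 41, 29, 1130]
 black
[308.8, 49.9] [293, 23, 38, 39, 170]
[279.4, 373.5] [0, 270, 560, 150, 39928]
```

View pics/scenez.png

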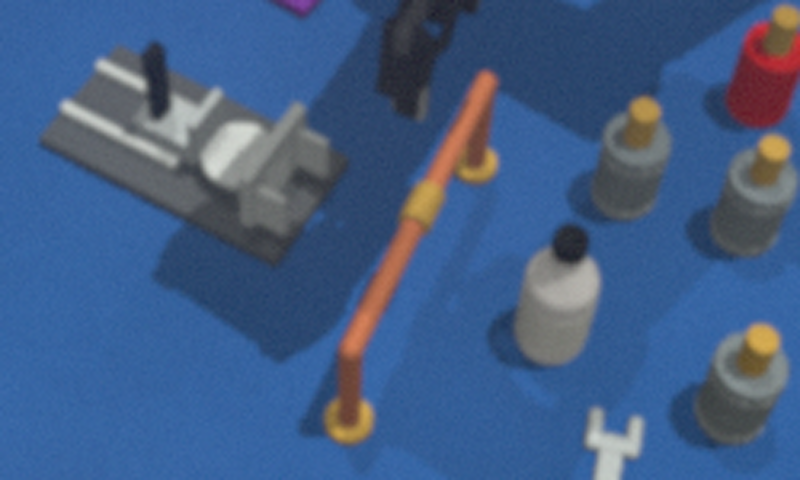

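View pics/sidez.png

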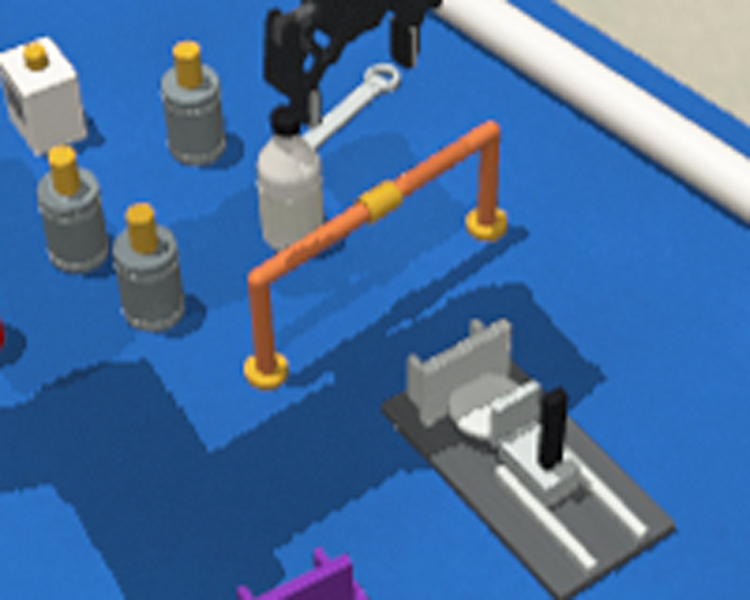

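```bash
python3 - <<'E'
from h import *
S=cap("scene");D=cap("side")
sc=lambda p:(170+(p[0]+.5)/3.2-.5,190+(p[1]+.5)/3.2-.5)
sd=lambda p:(170+(p[0]+.5)/3.75-.5,130+(p[1]+.5)/3.75-.5)
for n,a,b in(("s1",(645,109),(141,212)),("s2",(773,150),(63,156)),("s3",(761,340),(187,49)),("handle top",(152,47),(554,396)),("headL",(487,75),(257,278)),("headR",(349,350),(492,128)),
 ("baseleft?",(40,140),(675,523)),("base2",(118,47),(560,592)),("base right",(348,157),(383,404)),
 ("jawface top end",(213,93),(490,415)),("jawface top e2",None,None),("bottle cap",(571,242),(286,122))):
    if a is None: continue
    x,r=tri(S,sc(a),D,sd(b));print(n,x.round(1),np.round(r,1))
print([onz(S,*sc(p),12).round(1) for p in((40,140),(118,47),(348,157),(275,262))])
print([onz(D,*sd(p),12).round(1) for p in((383,404),(560,592),(675,523))])
for p in((141,212),(63,156),(187,49)):print('side z112',onz(D,*sd(p),112).round(1))
for p in((645,109),(773,150),(761,340)):print('scene z112',onz(S,*sc(p),112).round(1))
W=cap("wrist")
print('wrist base far corners z12',onz(W,228,240,12).round(1),onz(W,321,250,12).round(1))
print('wrist neck top s1',onz(W,101,23,112).round(1))
E
```

```text
s1 [435.4 125.5 111.5] [1.1 1.1]
s2 [431.  219.7 108.7] [0.6 0.6]
s3 [583.5 250.6 110.5] [0.3 0.3]
handle top [ 530.1 -223.8  116.5] [0.9 0.9]
headL [453.8  10.2 113.2] [1.7 1.7]
headR [698.7   5.8 111.2] [1. 1.]
baseleft? [ 575.8 -310.     7.4] [1.4 1.4]
base2 [ 470.1 -295.4   10.2] [0.4 0.4]
base right [495.7 -81.    9.9] [1.7 1.7]
jawface top end [ 516.2 -180.3   67.1] [2.2 2.2]
bottle cap [573.  113.  126.5] [1.6 1.6]
[array([ 577.6, -306.7,   12. ]), array([ 471. , -294.2,   12. ]), array([495.8, -79.2,  12. ]), array([604.5, -91.9,  12. ])]
[array([495.4, -83.8,  12. ]), array([ 469.4, -296.5,   12. ]), array([ 573.9, -313. ,   12. ])]
side z112 [435.5 123.9 112. ]
side z112 [429.4 215.9 112. ]
side z112 [582.5 248.8 112. ]
scene z112 [434.9 126.3 112. ]
scene z112 [433.1 220.1 112. ]
scene z112 [584.2 250.7 112. ]
wrist base far corners z12 [496.9 -76.5  12. ] [602.8 -89.   12. ]
wrist neck top s1 [432.3 125.8 112. ]
```

```bash
python3 - <<'E'
from h import *
S=cap("scene");D=cap("side")
for n,a,b in(("red neck",(415.3,196.2),(157,199.2)),("box stub",(464.2,289.2),(179,144.8)),("s1",(371,225),(207.5,190.6)),("s2",(410.8,238.2),(186.6,174.8)),("s3",(406.6,298.7),(219.7,147.1))):
    x,r=tri(S,a,D,b);print(n,x.round(1),np.round(r,1))
print(env.sense()["time_s"])
E
```

```text
red neck [304.8 197.1  98.6] [3.4 3.4]
box stub [501.6 361.   82.3] [1.1 1.1]
s1 [430.9 123.8  98.6] [3.1 3.1]
s2 [428.  219.4  96.9] [1.9 1.9]
s3 [581.4 250.8  93.9] [1.3 1.3]
0.55
```

>>> apply_moves(
  motion=[0,-0.005,0.045,0,0,0,0,0,-0.005,0.045,0,0,0,0,0,-0.005,0.03,0,0,0,0,0,0,0,0,0,0,0],
)

```text
time_s: 0.95
ee_pos: [534.9, -122.8, 239.2]
ee_rot: [[1.0, 0.004, 0.001], [0.004, -1.0, -0.0], [0.001, 0.0, -1.0]]
force: [-0.4, 0.5, -0.1]
finger_gap: 1.001
```

```bash
python3 - <<'E'
from h import *
s=env.sense();print(s["time_s"],s["ee_pos"].round(1),s["force"].round(1))
W=cap("wrist","w1")
E
```

```text
0.95 [ 534.9 -122.8  239.2] [-0.4  0.5 -0.1]
```

View pics/w1.png

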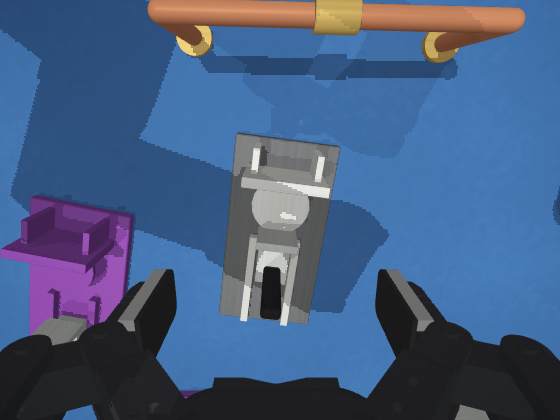

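```bash
python3 - <<'E'
from h import *
W=cap("wrist")
im=cv2.resize(W["img"][125:330,205:355],None,fx=2.9,fy=2.9,interpolation=cv2.INTER_CUBIC)
cv2.imwrite("pics/w1z.png",im[:,:,::-1])
for p,z in(((237,133),12),((340,147),12),((307,324),12),((220,313),12),((280,209),36)):print(p,onz(W,*p,z).round(1))
E
```

```text
(237, 133) [496.3 -78.8  12. ]
(340, 147) [603.2 -92.7  12. ]
(307, 324) [ 575.7 -309.4   12. ]
(220, 313) [ 469.3 -294.1   12. ]
(280, 209) [ 540.9 -153.    36. ]
```

View pics/w1z.png

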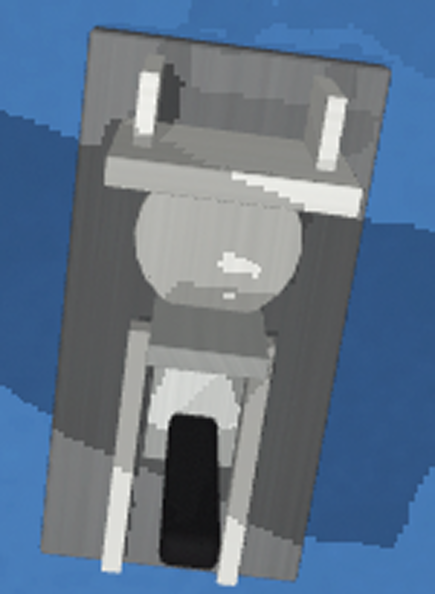

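```bash
python3 - <<'E'
from h import *
W=cap("wrist")
R=np.array([[.992,.125],[-.125,.992]]);O=np.array([536.7,-188.7])
for n,p,z in(("jawtopfront",(210,350),75),("jaw top back",(210,370),75),("jaw left",(148,348),75),("jaw right",(270,355),75),("handle rear",(188,565),118),("hL",(160,555),118),("hR",(217,560),118),("stop face top L",(106,183),75),("stop R",(360,214),75)):
    P=onz(W,205+p[0]/2.9,125+p[1]/2.9,z);print(n,P.round(1),"local",((P[:2]-O)@R).round(1))
E
```

```text
jawtopfront [ 538.3 -175.4   75. ] local [-0.  13.4]
jaw top back [ 538.4 -182.5   75. ] local [0.9 6.4]
jaw left [ 518.2 -174.8   75. ] local [-20.   11.5]
jaw right [ 557.8 -177.1   75. ] local [19.5 14.2]
handle rear [ 531.9 -226.1  118. ] local [ -0.1 -37.7]
hL [ 523.6 -222.7  118. ] local [ -8.8 -35.4]
hR [ 540.5 -224.3  118. ] local [  8.3 -34.9]
stop face top L [ 506.  -119.7   75. ] local [-39.1  64.6]
stop R [ 584.6 -129.2   75. ] local [40.1 65. ]
```

>>> apply_moves(
  motion=[100,0,0.048,0,0,0,0.125,100,0,0.045,0.03,0,0,0,100,0,0,0.03,0,0,0],
)

```text
time_s: 1.4
ee_pos: [533.7, -210.5, 182.3]
ee_rot: [[0.993, -0.114, 0.01], [-0.114, -0.994, -0.004], [0.01, 0.003, -1.0]]
force: [0.2, 1.3, -0.3]
finger_gap: 0.61
```

```bash
cat >> h.py <<'E'
R2=np.array([[.992,.125],[-.125,.992]]);O2=np.array([536.7,-188.7])
def go(x,y,z):
    s=env.sense();d=s["ee_rot"].T@(np.array([x,y,z])-s["ee_pos"])
    print("t",round(s["time_s"],2),"pos",s["ee_pos"].round(1),"F",s["force"].round(1),"gap",round(s["finger_gap"]*85,1),"tool shift",d.round(1),"yaw",np.degrees(np.arctan2(s["ee_rot"][1,0],s["ee_rot"][0,0])).round(2),"tilt",s["ee_rot"][:2,2].round(4))
def loc(p): return (np.asarray(p)[:2]-O2)@R2
E
python3 -c "
from h import *
go(533,-218.5,92)"
```

```text
t 1.4 pos [ 533.7 -210.5  182.3] F [ 0.2  1.3 -0.3] gap 51.9 tool shift [-0.7  7.8 90.3] yaw -6.52 tilt [ 0.0099 -0.004 ]
```

>>> apply_moves(
  motion=[100,-0.001,0.008,0.035,0,0,0.012,100,0,0,0.03,0,0,0,100,0,0,0.022,0,0,0,100,0,0,0,0,0,0],
)

```text
time_s: 1.8
ee_pos: [533.0, -214.0, 89.4]
ee_rot: [[0.993, -0.122, 0.006], [-0.122, -0.993, -0.0], [0.006, -0.0, -1.0]]
force: [-0.4, 0.3, 0.1]
finger_gap: 0.606
```

```bash
python3 -c "
from h import *
go(533,-218.5,92)
cap('wrist','w2')"
```

```text
t 1.8 pos [ 533.  -214.    89.4] F [-0.4  0.3  0.1] gap 51.5 tool shift [ 0.6  4.5 -2.6] yaw -6.99 tilt [ 0.0064 -0.0005]
```

View pics/w2.png

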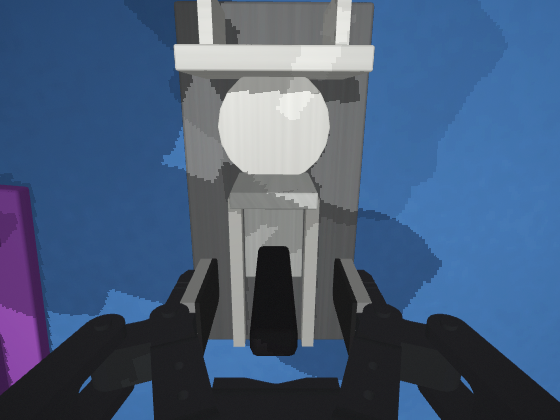

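The handle's top face (~273,340) is centred between the pads. I'll grip it and slide the jaw back.

>>> apply_moves(
  motion=[100,0,0.004,0,0,0,0,255,0,0,0,0,0,0,255,0,0,0,0,0,0,255,0,0,0,0,0,0,255,0,0,0,0,0,0],
)

```text
time_s: 2.35
ee_pos: [531.5, -217.1, 95.4]
ee_rot: [[0.993, -0.119, 0.005], [-0.119, -0.993, -0.003], [0.005, 0.003, -1.0]]
force: [9.7, -2.6, -13.6]
finger_gap: 0.195
```

>>> apply_moves(
  motion=[255,0,0.012,0,0,0,0,255,0,0.012,0,0,0,0,255,0,0.01,0,0,0,0],
)

```text
time_s: 2.65
ee_pos: [527.4, -249.9, 95.3]
ee_rot: [[0.993, -0.117, 0.005], [-0.117, -0.993, -0.0], [0.005, -0.0, -1.0]]
force: [0.8, 2.3, -3.6]
finger_gap: 0.196
```

```bash
python3 -c "
from h import *
go(533,-218.5,92)
print(loc(env.sense()['ee_pos']))"
```

```text
t 2.65 pos [ 527.4 -249.9   95.3] F [ 0.8  2.3 -3.6] gap 16.6 tool shift [  1.8 -31.9   3.3] yaw -6.73 tilt [ 0.0046 -0.0001]
[ -1.55298762 -61.90118155]
```

>>> apply_moves(
  motion=[100,0,0,0,0,0,0,100,0,0,0,0,0,0,100,0,0,0,0,0,0,100,0,0,-0.02,0,0,0,100,0,0,-0.05,0,0,0,100,0,-0.02,-0.05,0,0,0,100,0,-0.05,-0.03,0,0,-0.12,100,-0.01,-0.05,0,0,0,0],
)

```text
time_s: 3.45
ee_pos: [525.5, -142.2, 246.1]
ee_rot: [[1.0, -0.001, 0.011], [-0.001, -1.0, -0.005], [0.011, 0.005, -1.0]]
force: [1.4, 0.6, 0.3]
finger_gap: 0.609
```

```bash
python3 -c "
from h import *
go(434,125,240)
cap('wrist','w3')"
```

```text
t 3.45 pos [ 525.5 -142.2  246.1] F [1.4 0.6 0.3] gap 51.8 tool shift [ -91.9 -267.1    3.7] yaw -0.07 tilt [ 0.011  -0.0054]
```

View pics/w3.png

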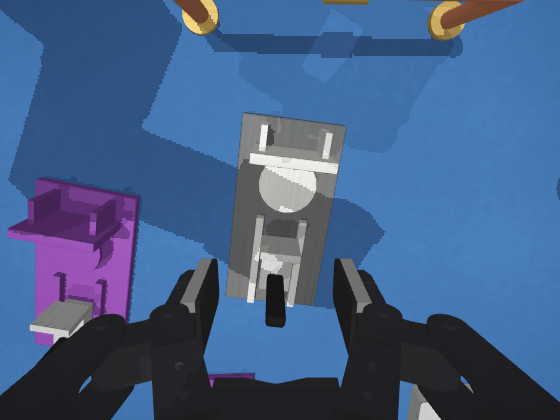

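The jaw is back and the plate at (287,187) is clear. Next, the first shell.

>>> apply_moves(
  motion=[100,-0.015,-0.045,0,0.005,-0.011,0,100,-0.016,-0.046,0,0,0,0,100,-0.016,-0.046,0,0,0,0,100,-0.016,-0.046,0,0,0,0,100,-0.016,-0.042,0,0,0,0,100,-0.01,-0.03,0,0,0,0,100,0,0,0,0,0,0],
)

```text
time_s: 4.2
ee_pos: [429.5, 126.6, 248.5]
ee_rot: [[1.0, 0.005, 0.006], [0.005, -1.0, 0.002], [0.006, -0.002, -1.0]]
force: [0.1, -0.6, 0.5]
finger_gap: 0.606
```

```bash
python3 -c "
from h import *
go(434,125,240)
W=cap('wrist','w4')
print(blobs(W,(15,120,80),(28,255,255),100))
for X in ((434,125),(431,219.5),(583,250.5)): print([round(v,1) for v in proj(W,(*X,112))])"
```

```text
t 4.2 pos [429.5 126.6 248.5] F [ 0.1 -0.6  0.5] gap 51.5 tool shift [4.4 1.7 8.6] yaw 0.29 tilt [0.0057 0.0017]
[((np.float64(476.3), np.float64(34.2)), (np.int32(450), np.int32(15), np.int32(53), np.int32(39), np.int32(1434))), ((np.float64(273.6), np.float64(76.8)), (np.int32(260), np.int32(62), np.int32(28), np.int32(31), np.int32(686))), ((np.float64(120.1), np.float64(105.4)), (np.int32(99), np.int32(91), np.int32(44), np.int32(30), np.int32(1066))), ((np.float64(279.2), np.float64(194.3)), (np.int32(267), np.int32(178), np.int32(26), np.int32(33), np.int32(695))), ((np.float64(294.8), np.float64(262.1)), (np.int32(282), np.int32(252), np.int32(28), np.int32(26), np.int32(395))), ((np.float64(489.0), np.float64(267.0)), (np.int32(476), np.int32(256), np.int32(31), np.int32(27), np.int32(442))), ((np.float64(429.5), np.float64(312.9)), (np.int32(412), np.int32(308), np.int32(41), np.int32(16), np.int32(307)))]
[np.float64(278.9), np.float64(199.3)]
[np.float64(275.8), np.float64(75.8)]
[np.float64(489.9), np.float64(30.3)]
```

View pics/w4.png

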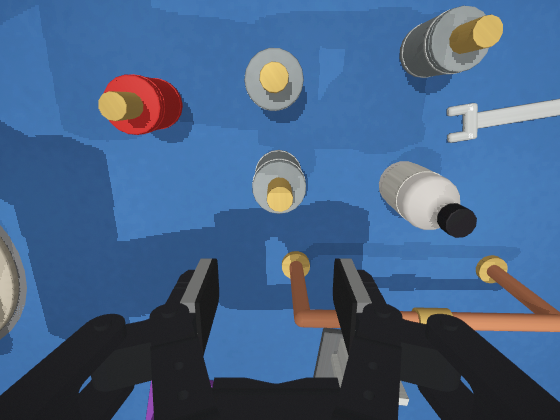

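>>> apply_moves(
  motion=[100,0.0045,0.0015,0.045,-0.002,-0.006,0.005,100,0,0,0.045,0,0,0,100,0,0,0.03,0,0,0,100,0,0,0,0,0,0],
)

```text
time_s: 4.65
ee_pos: [438.6, 121.3, 127.3]
ee_rot: [[1.0, -0.002, 0.009], [-0.002, -1.0, -0.002], [0.009, 0.002, -1.0]]
force: [0.7, -0.0, 1.3]
finger_gap: 0.61
```

```bash
python3 -c "
from h import *
go(434.5,124.5,90)"
```

```text
t 4.65 pos [438.6 121.3 127.3] F [ 0.7 -0.   1.3] gap 51.8 tool shift [-4.4 -3.3 37.3] yaw -0.12 tilt [ 0.0089 -0.0022]
```

>>> apply_moves(
  motion=[100,-0.004,-0.003,0.02,0.002,-0.009,0,100,0,0,0.012,0,0,0,100,0,0,0,0,0,0,100,0,0,0,0,0,0],
)

```text
time_s: 5.05
ee_pos: [438.9, 121.7, 99.1]
ee_rot: [[1.0, -0.005, 0.006], [-0.005, -1.0, -0.001], [0.006, 0.001, -1.0]]
force: [0.3, 0.5, 1.0]
finger_gap: 0.607
```

```bash
python3 -c "
from h import *
go(434.5,124.5,90)
cap('wrist','w5')"
```

```text
t 5.05 pos [438.9 121.7  99.1] F [0.3 0.5 1. ] gap 51.6 tool shift [-4.4 -2.8  9.1] yaw -0.31 tilt [ 0.0065 -0.0008]
```

View pics/w5.png

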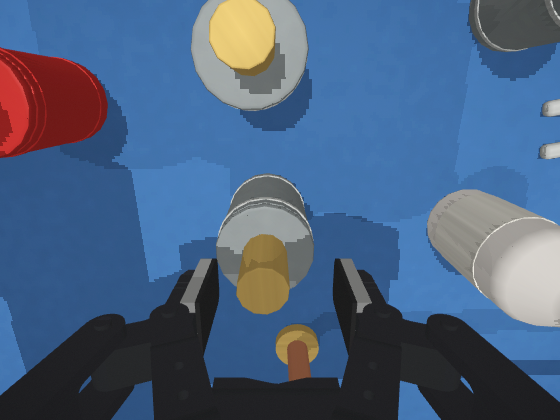

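```bash
python3 -c "
from h import *
W=cap('wrist')
print(onz(W,262.5,291,112).round(1))
print(onz(W,242,33,112).round(1))"
```

```text
[434.7 125.6 112. ]
[429.8 218.9 112. ]
```

>>> apply_moves(
  motion=[100,-0.006,-0.003,0.005,0,0,0,100,0,0,0.0,0,0,0],
)

```text
time_s: 5.35
ee_pos: [432.9, 125.0, 95.0]
ee_rot: [[1.0, -0.006, 0.009], [-0.005, -1.0, -0.001], [0.009, 0.001, -1.0]]
force: [0.6, -0.2, 0.4]
finger_gap: 0.609
```

```bash
python3 -c "
from h import *
go(434.5,124.5,90)"
```

```text
t 5.35 pos [432.9 125.   95. ] F [ 0.6 -0.2  0.4] gap 51.8 tool shift [1.5 0.5 5. ] yaw -0.31 tilt [ 0.0094 -0.0007]
```

>>> apply_moves(
  motion=[100,0.0015,0.0005,0.004,0,0,0,180,0,0,0,0,0,0,255,0,0,0,0,0,0,255,0,0,0,0,0,0,255,0,0,0,0,0,0,255,0,0,0,0,0,0],
)

```text
time_s: 5.95
ee_pos: [434.0, 124.6, 91.2]
ee_rot: [[1.0, -0.005, 0.009], [-0.005, -1.0, -0.001], [0.009, 0.001, -1.0]]
force: [-1.0, 0.4, 0.9]
finger_gap: 0.237
```

```bash
python3 -c "
from h import *
go(434.5,124.5,90)"
```

```text
t 5.95 pos [434.  124.6  91.2] F [-1.   0.4  0.9] gap 20.1 tool shift [0.5 0.1 1.2] yaw -0.27 tilt [ 0.0085 -0.0008]
```

Gripped. Now a straight lift of about 25 mm, then several readings to heft it.

>>> apply_moves(
  motion=[255,0,0,-0.01,0,0,0,255,0,0,-0.015,0,0,0,255,0,0,0,0,0,0,255,0,0,0,0,0,0],
)

```text
time_s: 6.35
ee_pos: [432.5, 124.6, 116.0]
ee_rot: [[1.0, -0.005, 0.004], [-0.005, -1.0, -0.001], [0.004, 0.001, -1.0]]
force: [-0.2, 0.8, -7.7]
finger_gap: 0.235
```

>>> apply_moves(
  motion=[255,0,0,0,0,0,0],
)

```text
time_s: 6.45
ee_pos: [432.3, 124.6, 115.6]
ee_rot: [[1.0, -0.005, 0.003], [-0.005, -1.0, -0.001], [0.003, 0.001, -1.0]]
force: [-0.3, 0.6, -6.9]
finger_gap: 0.237
```

>>> apply_moves(
  motion=[255,0,0,0,0,0,0],
)

```text
time_s: 6.55
ee_pos: [432.0, 124.6, 115.1]
ee_rot: [[1.0, -0.005, 0.002], [-0.005, -1.0, -0.001], [0.002, 0.001, -1.0]]
force: [-0.0, 0.1, -6.8]
finger_gap: 0.235
```

>>> apply_moves(
  motion=[255,0,0,0,0,0,0],
)

```text
time_s: 6.65
ee_pos: [431.8, 124.5, 114.7]
ee_rot: [[1.0, -0.005, 0.001], [-0.005, -1.0, -0.001], [0.001, 0.001, -1.0]]
force: [-0.1, -0.5, -7.0]
finger_gap: 0.233
```

It weighs about 0.7 kg (−7 N), so this is the loaded shell; an empty one would read at most 3.3 N. I'll lift it and carry it over the header.

>>> apply_moves(
  motion=[255,0,0,-0.04,0,0,0,255,0,0,-0.045,0,0,0,255,0,0,-0.045,0,0,0,255,0,0,-0.02,0,0,0],
)

```text
time_s: 7.05
ee_pos: [429.8, 124.5, 265.7]
ee_rot: [[1.0, -0.005, -0.011], [-0.005, -1.0, -0.001], [-0.011, 0.001, -1.0]]
force: [0.5, -0.2, -7.4]
finger_gap: 0.233
```

```bash
python3 -c "
from h import *
go(541.7,-149,255)"
```

```text
t 7.05 pos [429.8 124.5 265.7] F [ 0.5 -0.2 -7.4] gap 19.8 tool shift [113.5 272.9   9.7] yaw -0.31 tilt [-0.0111 -0.0011]
```

>>> apply_moves(
  motion=[255,0.012,0.03,0,0,0.01,0,255,0.016,0.04,0,0,0,0,255,0.016,0.04,0,0,0,0,255,0.016,0.04,0,0,0,0,255,0.016,0.04,0,0,0,0,255,0.016,0.04,0,0,0,0,255,0.01,0.025,0,0,0,0,255,0,0,0,0,0,0],
)

```text
time_s: 7.85
ee_pos: [533.6, -140.3, 265.5]
ee_rot: [[1.0, -0.002, 0.001], [-0.002, -1.0, 0.001], [0.001, -0.001, -1.0]]
force: [0.5, 0.4, -8.0]
finger_gap: 0.239
```

```bash
python3 -c "
from h import *
go(541.7,-149,255)"
```

```text
t 7.85 pos [ 533.6 -140.3  265.5] F [ 0.5  0.4 -8. ] gap 20.3 tool shift [ 8.1  8.7 10.5] yaw -0.1 tilt [0.0008 0.0015]
```

>>> apply_moves(
  motion=[255,0.008,0.0107,0,0,0,0.06,255,0,0,0.03,0,0,0.06,255,0,0,0.03,0,0,0,255,0,0,0.03,0,0,0,255,0,0,0,0,0,0],
)

```text
time_s: 8.35
ee_pos: [540.5, -149.9, 170.2]
ee_rot: [[0.992, -0.128, -0.004], [-0.128, -0.992, 0.005], [-0.004, -0.004, -1.0]]
force: [-1.3, 0.9, -6.8]
finger_gap: 0.237
```

```bash
python3 -c "
from h import *
go(541.5,-151,145)
cap('wrist','w6')"
```

```text
t 8.35 pos [ 540.5 -149.9  170.2] F [-1.3  0.9 -6.8] gap 20.2 tool shift [ 1.3  1.  25.2] yaw -7.34 tilt [-0.0036  0.0048]
```

View pics/w6.png

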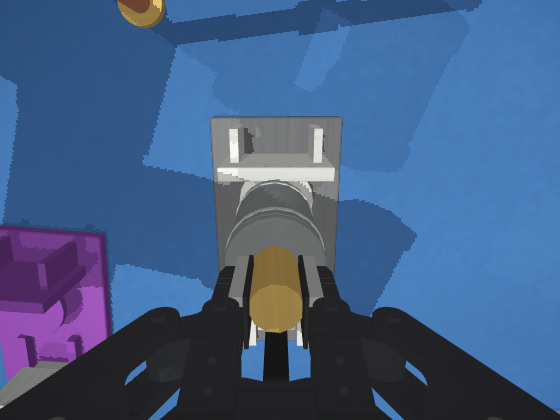

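>>> apply_moves(
  motion=[255,0.001,0.001,0.015,-0.006,0.012,0,255,0,0,0.01,0,0,0,255,0,0,0.005,0,0,0,255,0,0,0,0,0,0],
)

```text
time_s: 8.8
ee_pos: [545.1, -152.0, 147.7]
ee_rot: [[0.992, -0.126, 0.02], [-0.126, -0.992, -0.009], [0.021, 0.007, -1.0]]
force: [-1.0, -0.5, -6.9]
finger_gap: 0.234
```

```bash
python3 -c "
from h import *
go(541.5,-151,127);print(loc(env.sense()['ee_pos']))"
```

```text
t 8.8 pos [ 545.1 -152.   147.7] F [-1.  -0.5 -6.9] gap 19.9 tool shift [-4.1 -0.7 20.6] yaw -7.25 tilt [ 0.0195 -0.0092]
[ 3.76083266 37.41383766]
```

>>> apply_moves(
  motion=[255,0,0,0,0.006,-0.009,0,255,0,0,0,0,0,0,255,0,0,0,0,0,0],
)

```text
time_s: 9.1
ee_pos: [545.9, -152.5, 149.7]
ee_rot: [[0.992, -0.126, 0.013], [-0.126, -0.992, -0.003], [0.014, 0.001, -1.0]]
force: [0.1, 0.1, -7.6]
finger_gap: 0.236
```

```bash
python3 -c "
from h import *
go(541.5,-151,127);print(loc(env.sense()['ee_pos']))"
```

```text
t 9.1 pos [ 545.9 -152.5  149.7] F [ 0.1  0.1 -7.6] gap 20.0 tool shift [-4.9 -1.  22.7] yaw -7.25 tilt [ 0.0133 -0.0032]
[ 4.63725267 37.01953246]
```

>>> apply_moves(
  motion=[255,-0.005,-0.001,0.006,0,0,0,255,0,0,0.008,0,0,0,255,0,0,0,0,0,0],
)

```text
time_s: 9.4
ee_pos: [541.1, -151.4, 135.2]
ee_rot: [[0.992, -0.126, 0.015], [-0.126, -0.992, -0.005], [0.015, 0.003, -1.0]]
force: [-0.1, -1.8, -7.3]
finger_gap: 0.243
```

```bash
python3 -c "
from h import *
go(541.5,-151,127);print(loc(env.sense()['ee_pos']))"
```

```text
t 9.4 pos [ 541.1 -151.4  135.2] F [-0.1 -1.8 -7.3] gap 20.6 tool shift [ 0.2 -0.4  8.2] yaw -7.25 tilt [ 0.0148 -0.0047]
[-0.28192999 37.58388908]
```

>>> apply_moves(
  motion=[255,0,0,0.006,0.001,-0.002,0,255,0,0,0.006,0,0,0,255,0,0,0.004,0,0,0,255,0,0,0,0,0,0],
)

```text
time_s: 9.8
ee_pos: [541.6, -151.9, 118.4]
ee_rot: [[0.992, -0.126, 0.013], [-0.126, -0.992, -0.004], [0.014, 0.002, -1.0]]
force: [-1.1, -0.6, -2.1]
finger_gap: 0.237
```

```bash
python3 -c "
from h import *
go(541.5,-151,114);print(loc(env.sense()['ee_pos']))"
```

```text
t 9.8 pos [ 541.6 -151.9  118.4] F [-1.1 -0.6 -2.1] gap 20.1 tool shift [-0.2 -0.8  4.4] yaw -7.26 tilt [ 0.0133 -0.0041]
[ 0.20767833 37.15900975]
```

Plate contact: the load on the gripper is down to about −2 N. A few more mm unloads it, then release.

>>> apply_moves(
  motion=[255,0,0,0.004,0,0,0,255,0,0,0,0,0,0,255,0,0,0,0,0,0],
)

```text
time_s: 10.1
ee_pos: [541.7, -151.9, 114.9]
ee_rot: [[0.992, -0.126, 0.014], [-0.126, -0.992, -0.005], [0.014, 0.003, -1.0]]
force: [-1.9, -1.0, -0.9]
finger_gap: 0.237
```

```bash
python3 -c "
from h import *
go(541.5,-151,114);print(loc(env.sense()['ee_pos']))"
```

```text
t 10.1 pos [ 541.7 -151.9  114.9] F [-1.9 -1.  -0.9] gap 20.1 tool shift [-0.3 -0.9  0.9] yaw -7.24 tilt [ 0.0139 -0.0046]
[ 0.3696228  37.11373388]
```

>>> apply_moves(
  motion=[200,0,0,0.001,0,0,0,150,0,0,0,0,0,0,100,0,0,0,0,0,0,100,0,0,0,0,0,0,100,0,0,-0.02,0,0,0,100,0,0,-0.04,0,0,0,100,0,0,-0.04,0,0,0,100,0,0,0,0,0,0],
)

```text
time_s: 10.9
ee_pos: [541.6, -150.9, 218.2]
ee_rot: [[0.992, -0.126, 0.018], [-0.126, -0.992, -0.004], [0.018, 0.001, -1.0]]
force: [0.5, 1.3, -0.1]
finger_gap: 0.604
```

```bash
python3 -c "
from h import *
go(541.5,-151,114)
W=cap('wrist','w7');S=cap('scene','s7');D=cap('side','d7')
im=cv2.resize(S['img'][190:290,170:295],None,fx=3.2,fy=3.2,interpolation=2)
i2=cv2.resize(D['img'][190:290,260:360],None,fx=3.2,fy=3.2,interpolation=2)
cv2.imwrite('pics/sd7.png',np.hstack([im,i2])[:,:,::-1])"
```

```text
t 10.9 pos [ 541.6 -150.9  218.2] F [ 0.5  1.3 -0.1] gap 51.3 tool shift [-2.000e+00 -1.000e-01  1.042e+02] yaw -7.24 tilt [ 0.0181 -0.0038]
```

View pics/w7.png

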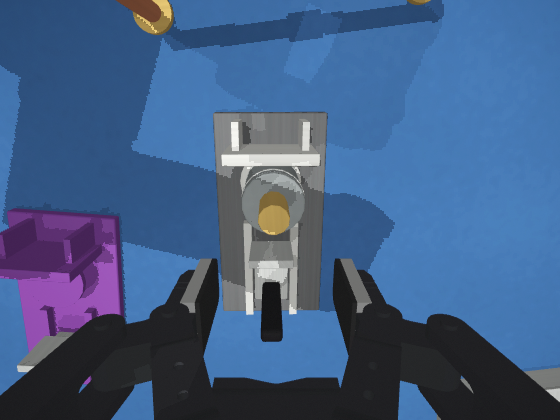

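View pics/sd7.png

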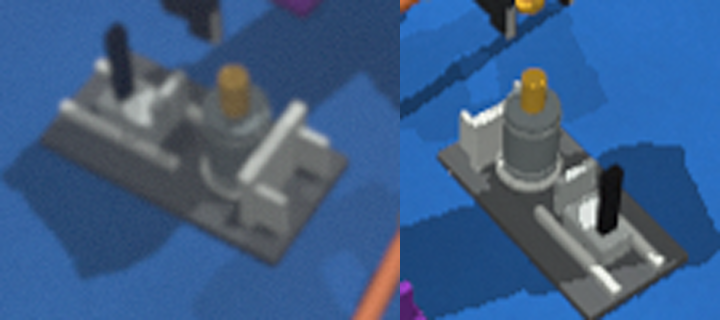

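The shell stands upright on the sunk plate, with its neck at wrist (274,215) and a small gap to the stop. Now the handle.

>>> apply_moves(
  motion=[100,0,0.045,0,0.003,-0.012,0,100,0,0.045,0,0,0,0,100,0,0.01,0.03,0,0,0,100,0,0,0.03,0,0,0,100,0,0,0,0,0,0],
)

```text
time_s: 11.55
ee_pos: [524.4, -250.6, 143.0]
ee_rot: [[0.992, -0.125, -0.012], [-0.125, -0.992, 0.013], [-0.013, -0.011, -1.0]]
force: [0.2, 1.5, -0.2]
finger_gap: 0.604
```

```bash
python3 -c "
from h import *
go(529,-250.2,92)
W=cap('wrist','w8');print(loc(env.sense()['ee_pos']))"
```

```text
t 11.55 pos [ 524.4 -250.6  143. ] F [ 0.2  1.5 -0.2] gap 51.3 tool shift [ 5.2 -0.4 51. ] yaw -7.16 tilt [-0.0117  0.0127]
[ -3.59392277 -63.2155718 ]
```

View pics/w8.png

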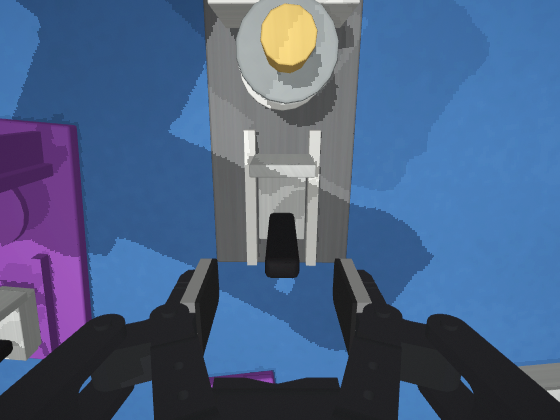

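```bash
python3 -c "
from h import *
W=cap('wrist')
p=onz(W,282,267,118);print(p.round(1),loc(p).round(1))
p=onz(W,289,35,134);print('neck',p.round(1),loc(p).round(1))
p=onz(W,284,162,75);print('jaw face',loc(p).round(1))"
```

```text
[ 528.4 -257.4  118. ] [  0.4 -69.1]
neck [ 543.7 -151.9  134. ] [ 2.4 37.4]
jaw face [  1.6 -21.7]
```

>>> apply_moves(
  motion=[100,0.004,0,0.02,-0.005,0.006,0,100,0,0,0.018,0,0,0,100,0,0,0,0,0,0],
)

```text
time_s: 11.95
ee_pos: [532.3, -251.3, 112.6]
ee_rot: [[0.993, -0.122, 0.005], [-0.122, -0.993, -0.002], [0.006, 0.001, -1.0]]
force: [0.1, -0.7, 0.1]
finger_gap: 0.609
```

```bash
python3 -c "
from h import *
go(529,-250.2,92)
W=cap('wrist','w9');print(loc(env.sense()['ee_pos']))"
```

```text
t 11.95 pos [ 532.3 -251.3  112.6] F [ 0.1 -0.7  0.1] gap 51.7 tool shift [-3.5 -0.7 20.6] yaw -6.99 tilt [ 0.0053 -0.0016]
[  4.03405779 -62.89391844]
```

View pics/w9.png

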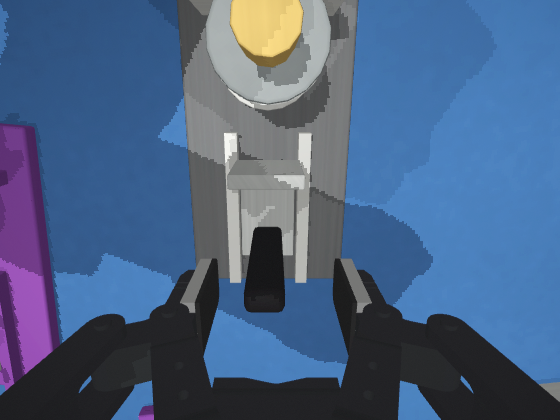

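```bash
python3 -c "
from h import *
W=cap('wrist')
for p,z in (((264.5,302),118),((265,19),134),((246,178),75),((306,178),75)): print(p,loc(onz(W,*p,z)).round(1))"
```

```text
(264.5, 302) [  0.1 -69.8]
(265, 19) [ 1.4 36.9]
(246, 178) [-10.  -24.7]
(306, 178) [ 20.7 -24.7]
```

>>> apply_moves(
  motion=[100,-0.0035,0.002,0.01,0,0,0,100,0,0,0.01,0,0,0,100,0,0,0,0,0,0],
)

```text
time_s: 12.35
ee_pos: [530.2, -254.0, 96.1]
ee_rot: [[0.993, -0.121, 0.012], [-0.121, -0.993, -0.007], [0.013, 0.005, -1.0]]
force: [0.1, -0.3, 0.5]
finger_gap: 0.605
```

```bash
python3 -c "
from h import *
go(529,-250.2,92)
print(loc(env.sense()['ee_pos']))"
```

```text
t 12.35 pos [ 530.2 -254.    96.1] F [ 0.1 -0.3  0.5] gap 51.4 tool shift [-1.7 -3.7  4.1] yaw -6.96 tilt [ 0.0121 -0.0067]
[  1.73369077 -65.62734881]
```

>>> apply_moves(
  motion=[100,-0.0015,0,0.003,0,0,0,255,0,0,0,0,0,0,255,0,0,0,0,0,0,255,0,0,0,0,0,0,255,0,0,0,0,0,0],
)

```text
time_s: 12.85
ee_pos: [527.0, -253.7, 93.4]
ee_rot: [[0.993, -0.121, 0.008], [-0.121, -0.993, -0.006], [0.009, 0.005, -1.0]]
force: [5.1, -0.7, -5.7]
finger_gap: 0.197
```

```bash
python3 -c "
from h import *
go(529,-250.2,92)
print(loc(env.sense()['ee_pos']))"
```

```text
t 12.85 pos [ 527.  -253.7   93.4] F [ 5.1 -0.7 -5.7] gap 16.8 tool shift [ 1.6 -3.8  1.4] yaw -6.97 tilt [ 0.0079 -0.0059]
[ -1.53490085 -65.73736314]
```

>>> apply_moves(
  motion=[255,0,-0.01,0,0,0,0,255,0,-0.01,0,0,0,0,255,0,-0.01,0,0,0,0],
)

```text
time_s: 13.15
ee_pos: [530.8, -223.7, 93.3]
ee_rot: [[0.992, -0.123, 0.008], [-0.123, -0.992, -0.008], [0.009, 0.007, -1.0]]
force: [0.4, -2.1, -0.2]
finger_gap: 0.197
```

```bash
python3 -c "
from h import *
go(529,-250.2,92)
print(loc(env.sense()['ee_pos']))
cap('wrist','w10')"
```

```text
t 13.15 pos [ 530.8 -223.7   93.3] F [ 0.4 -2.1 -0.2] gap 16.8 tool shift [ 1.4 26.5  1.5] yaw -7.05 tilt [ 0.0082 -0.0081]
[ -1.43953181 -35.49098946]
```

View pics/w10.png

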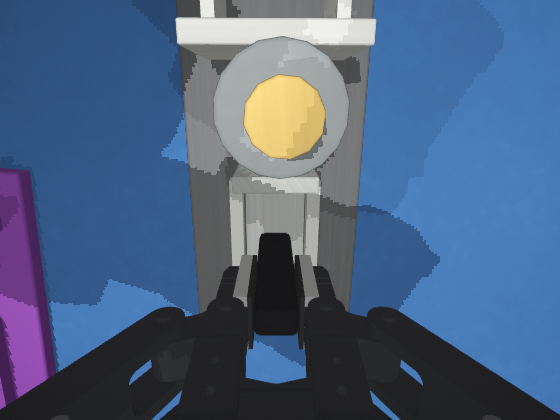

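The jaw is nearly at the shell, which sits about 2 mm off centre in x. I'll close in small steps and watch the force.

>>> apply_moves(
  motion=[255,0,-0.005,0,0,0,0,255,0,-0.003,0,0,0,0],
)

```text
time_s: 13.4
ee_pos: [531.6, -218.5, 93.4]
ee_rot: [[0.993, -0.12, 0.007], [-0.12, -0.993, -0.019], [0.009, 0.018, -1.0]]
force: [-8.2, -29.8, -8.0]
finger_gap: 0.199
```

>>> apply_moves(
  motion=[255,0,-0.003,0,0,0,0],
)

```text
time_s: 13.5
ee_pos: [531.5, -218.6, 93.4]
ee_rot: [[0.993, -0.121, 0.006], [-0.121, -0.992, -0.025], [0.009, 0.024, -1.0]]
force: [-4.1, -20.2, -3.8]
finger_gap: 0.199
```

>>> apply_moves(
  motion=[255,0,-0.003,0,0,0,0],
)

```text
time_s: 13.6
ee_pos: [531.5, -218.7, 93.4]
ee_rot: [[0.993, -0.122, 0.006], [-0.122, -0.992, -0.031], [0.009, 0.03, -1.0]]
force: [-4.0, -18.5, -2.0]
finger_gap: 0.2
```

```bash
python3 -c "
from h import *
go(529,-250.2,92)
print(loc(env.sense()['ee_pos']))
W=cap('wrist','w11');S=cap('scene');D=cap('side')
im=cv2.resize(S['img'][190:290,170:295],None,fx=3.2,fy=3.2,interpolation=2)
i2=cv2.resize(D['img'][190:290,260:360],None,fx=3.2,fy=3.2,interpolation=2)
cv2.imwrite('pics/sd11.png',np.hstack([im,i2])[:,:,::-1])"
```

```text
t 13.6 pos [ 531.5 -218.7   93.4] F [ -4.  -18.5  -2. ] gap 17.0 tool shift [ 1.4 31.5  2.3] yaw -6.99 tilt [ 0.0055 -0.031 ]
[ -1.41727801 -30.44740242]
```

View pics/w11.png

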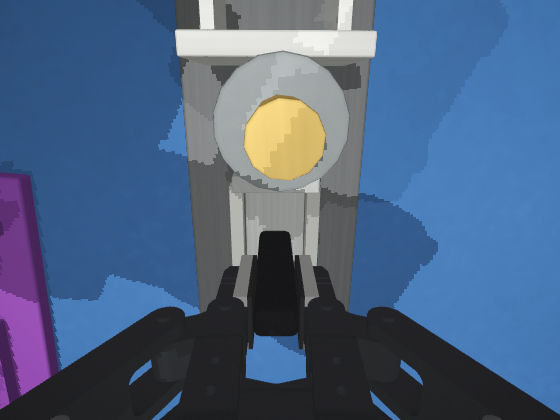

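View pics/sd11.png

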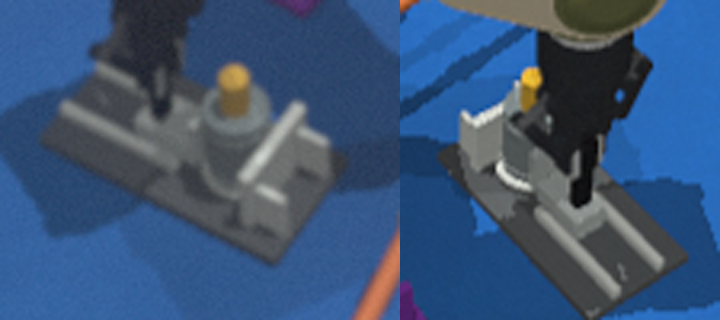

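```bash
python3 -c "
from h import *
W=cap('wrist')
for p,z in (((281.5,51),98),((281.5,191),98),((214,121),98),((349,121),98),((285,138),134),((276,56),75),((177,56),75),((376,56),75)): print(p,z,loc(onz(W,*p,z)).round(1))"
```

```text
(281.5, 51) 98 [ 1.2 62.3]
(281.5, 191) 98 [ 1.6 13.1]
(214, 121) 98 [-22.8  39.3]
(349, 121) 98 [25.7 39.4]
(285, 138) 134 [ 1.4 38.4]
(276, 56) 75 [-0.4 62.5]
(177, 56) 75 [-39.9  62.4]
(376, 56) 75 [39.7 62.6]
```

>>> apply_moves(
  motion=[180,0,0,0,0,0,0,100,0,0,0,0,0,0,100,0,0,0,0,0,0,100,0,0,0,0,0,0,100,0,0.002,-0.02,0,0,0,100,0,0.003,-0.04,0,0,0,100,0,0.003,-0.04,0,0,0,100,0,0,-0.03,0,0,0],
)

```text
time_s: 14.6
ee_pos: [528.9, -219.0, 223.6]
ee_rot: [[0.993, -0.12, -0.002], [-0.12, -0.993, -0.022], [0.001, 0.022, -1.0]]
force: [-0.7, -0.4, -1.7]
finger_gap: 0.602
```

>>> apply_moves(
  motion=[100,0,0,-0.03,0,0,0,100,0,0,0,0,0,0,100,0,0,0,0,0,0],
)

```text
time_s: 14.9
ee_pos: [530.0, -217.4, 259.3]
ee_rot: [[0.993, -0.118, 0.006], [-0.118, -0.993, -0.026], [0.009, 0.025, -1.0]]
force: [0.1, -0.3, -0.5]
finger_gap: 0.606
```

```bash
python3 -c "
from h import *
go(529,-250.2,92)
W=cap('wrist','w12');S=cap('scene','s12');D=cap('side','d12')
im=cv2.resize(S['img'][190:290,170:295],None,fx=3.2,fy=3.2,interpolation=2)
i2=cv2.resize(D['img'][190:290,260:360],None,fx=3.2,fy=3.2,interpolation=2)
cv2.imwrite('pics/sd12.png',np.hstack([im,i2])[:,:,::-1])"
```

```text
t 14.9 pos [ 530.  -217.4  259.3] F [ 0.1 -0.3 -0.5] gap 51.5 tool shift [  1.4  28.5 168.1] yaw -6.79 tilt [ 0.0058 -0.026 ]
```

View pics/w12.png

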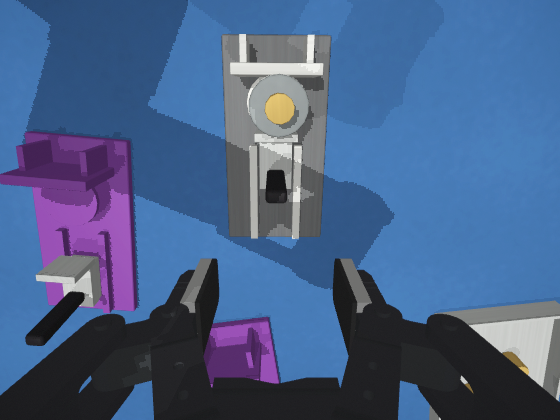

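View pics/sd12.png

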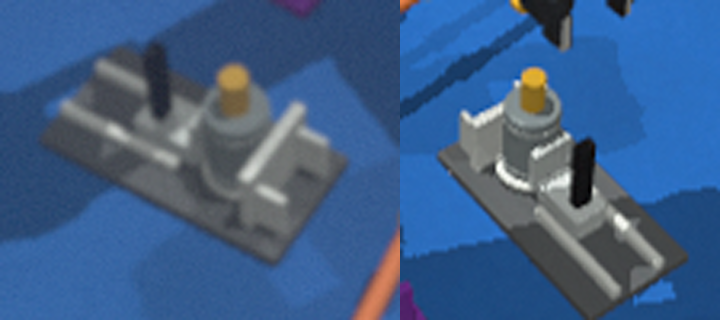

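View pics/s12.png

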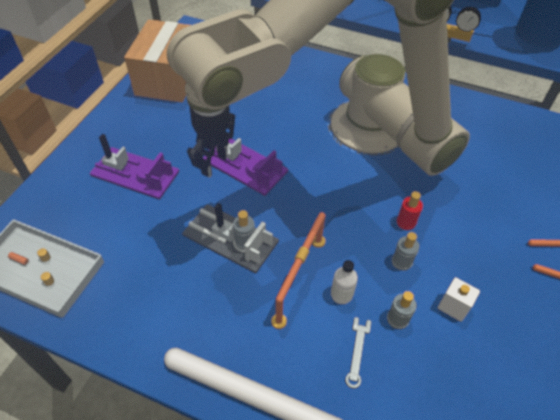

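```bash
python3 -c "
from h import *
W=cap('wrist')
for p,z in (((276,74.5),75),((276,135.5),75),((280,108.5),134),((278,106),98)): print(p,z,loc(onz(W,*p,z)).round(1))
im=cv2.resize(W['img'][30:210,215:340],None,fx=3.3,fy=3.3,interpolation=2);cv2.imwrite('pics/w12z.png',im[:,:,::-1])
S=cap('scene');D=cap('side')
print([[round(float(v),1) for v in b[0]] for b in blobs(S,(15,120,80),(28,255,255),30)])"
```

```text
(276, 74.5) 75 [-1.2 62.3]
(276, 135.5) 75 [-0.8 10.9]
(280, 108.5) 134 [ 1.4 37.6]
(278, 106) 98 [ 0.4 37.6]
[[457.0, 32.2], [415.3, 195.8], [242.5, 214.6], [411.2, 236.8], [319.2, 242.5], [302.3, 253.1], [42.0, 252.3], [45.5, 276.1], [464.2, 289.2], [406.6, 298.7], [278.8, 322.1]]
```

View pics/w12z.png

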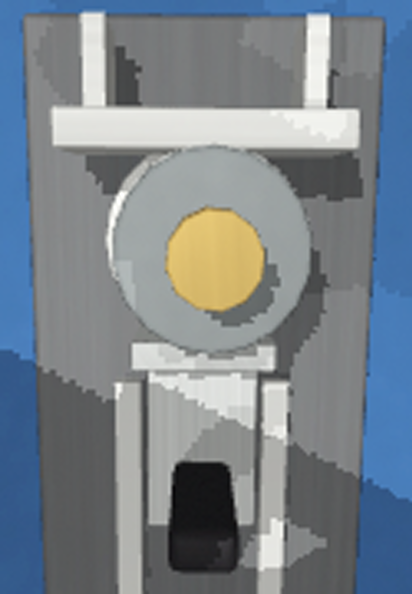

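```bash
python3 -c "
from h import *
print(env.sense()['force'].round(1)); print(env.close_job())"
```

```text
[-0.6  0.8 -0.8]
the job is handed in; nothing more can be done
None
```

The loaded shell is upright on the spring plate and clamped against the back stop. I let go and handed the job in at about 15 s of the 72 s allowed.

- **Finding it:** I slid the jaw back first, then hefted the shell nearest the header. It pulled about 7 N (roughly 0.7 kg), more than twice what an empty one could weigh. I therefore did not lift the other two.
- **Placing it:** I carried it over the header, set it on the plate and released it. The plate sank about 12 mm.
- **Clamping it:** I slid the jaw in by its handle. The force settled at about 18–20 N, after a brief 30 N, with the shell against the stop. Then I let go and raised the arm clear.

**Last checks:**
- In the last wrist picture the shell is upright, with no gap visible to the stop or the jaw.
- The measured distance from jaw to stop was about 51 mm, against the expected 50, which is within my pixel accuracy. I did not test the hold by nudging it after release.
- The shell sits about 1–2 mm off the plate's centre along the stand's x axis.
- In the last scene picture the two other shells and the bystanders look unmoved. One neck's colour blob shifted by 1.4 pixels, which I put down to shadow, since nothing touched that shell.

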